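Hang the stencil plate on the jig's twin pins

TASK

Pick up the blue stencil plate by its white grip bar and hang it by its two small round holes on the two steel pins of the plywood stencilling jig, with its square cut-outs over the white card. The pin bar may be clamped off to either side of the middle, so feel for the pins gently instead of forcing the plate down, and while still holding it press it fully home, flat on the board; then let go. Leave the jar, the dish and the brush mug where they are.

Things in the scene. Friction and masses are not known exactly. Their poses are not given: they have to be found in the camera images.
- stencil: Stiff blue plastic plate lying on the mat, 110 (its x) x 200 (its y) x 6 mm, about 0.2 kg. Origin: centre of its underside; z up. Two round through holes 10.4 mm in diameter at x = +35, y = -40 and +40 mm; two square cut-outs of 34 mm at x = -24, y = -55 and +55 mm.
- grip (a point): Point in the plate's white grip bar, 32 mm straight above the plate's origin. The bar stands on the plate's centre: 52 mm long along the plate's x, 14 mm wide along its y, top 48 mm above the plate's underside (42 mm above its top face).
- jig: Plywood jig fixed to the table, 160 (its x) x 240 (its y) mm, deck 18 mm above its underside, white card at x = -25 mm. Origin: centre of its underside; z up. A slot along y at x = +35 mm holds the pin bar. Hung on both pins the plate lies flat on the deck, its axes along the jig's, its origin at jig x = 0, y = the pins' offset.
- pins (a point): Middle of the slot at the height of the pin tips, 34 mm above the jig's underside. An aluminium bar, clamped fast in the slot, carries two upright steel pins 8 mm in diameter, 80 mm apart along jig y; blunt flat tips 7.4 mm across, 16 mm above the deck. The pins' midpoint lies anywhere from -25 to +25 mm along jig y from this point: new each time, not measured.
- mat: Green cutting mat fixed to the table, 200 x 260 x 3 mm; the stencil plate starts on it. Origin: centre of its underside.
- jar: Bystander: closed clear jar with blue band and metal cap, 64 mm in diameter, 85 mm high. Origin: centre of its underside.
- dish: Bystander: small white dish, 80 mm in diameter, 20 mm high. Origin: centre of its underside.
- brushes: Bystander: blue mug 72 mm in diameter with paint brushes standing in it, 170 mm high in all. Origin: centre of its underside.

How it is judged:
By the outcome, as a careful person would: the job done as asked, in the order asked, and still so for the second after the job is handed in, with the robot touching nothing.
It also fails if it takes over 72 s, if anything falls off the work surface, if the arm or the gripper's body presses on something with over 40 N, if the wrist force passes 120 N, or if a joint passes its speed limit or range.

ROBOT

A 7-joint arm with a two-finger parallel gripper is mounted at the origin on the work surface. World frame = base frame: x ahead of the robot, y to its left, z up, the work surface at z = 0. Lengths are in m, angles in rad, forces in N, time in s.
With the tool pointing down it reaches from about 0.4 to 0.9 m from the base axis. Payload 5.5 kg.
Tool frame: the origin (TCP) lies on the centre line of the jaws, within the pads' length; the fingertips stand 17 mm ahead of it and the grasp point (between the pads) lies 2 mm behind it; z points along the fingers, y is the line along which they close (so a half turn about z gives the same grasp; the last joint's range is limited). The gripper opens to 85 mm and grips with 20 to 120 N. Pads are 22 mm wide; open, the fingers measure 114 mm over their backs; the gripper's body (76 mm by 85 mm) begins 54 mm behind the grasp point. The pads swing forward as they close: fully open they stand 13 mm farther back than shut.
Start: joints at [-0.946, 0.501, -0.427, 1.55, 0.221, 1.138, -0.21], TCP at [0.23, 0.608, 0.248] pointing down, gripper open.
Joint ranges: [-2.88, 2.88], [-0.31, 2.03], [-1.54, 1.56], [0.2, 2.42], [-1.41, 4.55], [0.19, 2.02], [-2.57, 2.57]. Speed limits (rad/s): [2.57, 2.57, 3.14, 3.14, 3.14, 3.14, 3.14].

INTERFACE

Orientations are given as [roll, pitch, yaw] about the fixed x, y, z axes, in that order (R = Rz(yaw) Ry(pitch) Rx(roll)).
In Python, from station import arm gives the robot as it stands.
- The arm moves only by the tool step_arm, never from a script. Its argument "commands" is one flat list of numbers, 5 for each row, row after row: the opening, from 0 (shut) to 1 (fully open), then the shift along the tool's x, y, z in normalised numbers (1 is 0.8 m), then the turn about the tool's z in normalised numbers (1 is pi rad). A call has 1 to 8 rows; each row is the pose to reach, as a shift and turn from the pose commanded when the call began, along the tool's axes at that moment; what a row does not reach only later rows make up. A row lasts 1/12 s, in which the tool goes at most 41.7 mm and 7.16 degrees, less where a joint would pass 70% of its speed; a pose out of reach is approached as far as the arm can. A shift or turn number past 1, either way, is cut back to 1. A call with a gripper value outside its range is refused whole. The fingers move at their own pace and stop on an object; "newtons" is the grip in N (left out, the last holds). Time passes only in rows, so rows that repeat a pose let the fingers close. It gives the time, the measured TCP pose, the force, the opening and the grip force at its end, in the units of the state.
- arm.state(): the state, without advancing time (a new reading comes with each control period).
- arm.grab_frame(name): name is "side" or "top"; returns a dict with "image" (400x640x3 uint8, red, green, blue), "fx", "fy", "cx", "cy" (pixels), "k1" (the pictures are not rectified: a ray, as slopes to the right and down, at radius r is drawn at 1 + k1 r^2 times it, then the intrinsics apply), "world_from_camera" (4x4, takes a point from camera to world coordinates). Camera axes: x right, y up, looking along -z (the intrinsics and any distortion apply to the point x, -y, -z); pixel columns grow to the right and rows downward; lengths in m; the calibration is good to about 2 mm. A picture is of the moment at which its call begins. There is no depth.
- arm.job_done(): hands the job in; it is judged then, once.
The state is a dict: "clock": time; "joint_positions": joint angles; "dq": joint speeds; "joint_torque": joint torques, N m; "tcp_pos": TCP position; "eef_rot": TCP orientation; "force": force on the tool from outside, world axes, zero at the start; "torque": the same for the moment, N m; "width": finger opening in m; "grip_force": force on a finger pad.
Only numpy, scipy, OpenCV 4.12 (cv2) and the standard library are available. Lean on these libraries where they do the work, as an engineer would, in place of code of your own. Each camera call takes 0.05 s, during which the arm holds its last target. There are 200 camera calls.

## Working session

There is one attempt and no reset: what is moved stays moved. The work goes in short steps, Python scripts to look and compute and a tool call to move; the robot and the scene stay as the last step left them, time stands still between calls to the robot, and variables do not carry over. Pictures are saved under pics/ and viewed, at most 10 in all, crops included, and the job is handed in when it is done.

Besides the shell and the picture viewer there is one more tool, called after "Request:" as name(argument=value, ...) on one line, values as JSON. step_arm: Moves the arm, as the interface text tells. Its arguments: {"type":"object","properties":{"commands":{"type":"array"},"newtons":{"type":"number"}},"required":["commands"]}

```bash
ls; mkdir -p pics; cat > h.py <<'E'
import numpy as np,cv2
from station import arm
def grab(n):
    f=arm.grab_frame(n); return f
def ray(f,u,v):
    x=(u-f['cx'])/f['fx'];y=(v-f['cy'])/f['fy'];rd=np.hypot(x,y);r=rd
    for _ in range(30): r=rd/(1+f['k1']*r*r)
    s=r/rd if rd>0 else 1
    T=np.array(f['world_from_camera']); return T[:3,3],T[:3,:3]@np.array([x*s,-y*s,-1])
def at(f,u,v,z):
    o,d=ray(f,u,v); return o+d*(z-o[2])/d[2]
def proj(f,p):
    T=np.array(f['world_from_camera']); c=T[:3,:3].T@(np.array(p)-T[:3,3])
    x=c[0]/-c[2];y=-c[1]/-c[2];s=1+f['k1']*(x*x+y*y); return f['cx']+f['fx']*x*s,f['cy']+f['fy']*y*s
E
python3 - <<'E'
from h import *
import pickle
for n in('top','side'):
    f=grab(n); pickle.dump(f,open(n+'0.pkl','wb')); cv2.imwrite(f'pics/{n}0.png',f['image'][:,:,::-1]); print(n,f['fx'],f['k1'],np.round(f['world_from_camera'],3).tolist())
print(arm.state())
E
```

```text
pics
top 423.31018896324815 -0.022847110405499926 [[0.012, 0.994, -0.107, 0.536], [-1.0, 0.01, -0.019, -0.128], [-0.018, 0.108, 0.994, 1.045], [0.0, 0.0, 0.0, 1.0]]
side 394.1680045213966 -0.06626166006721775 [[0.76, 0.406, -0.507, 0.088], [-0.65, 0.471, -0.597, -0.779], [-0.004, 0.783, 0.621, 0.731], [0.0, 0.0, 0.0, 1.0]]
{'clock': 0.1, 'joint_positions': array([-0.94580325,  0.50178887, -0.42680737,  1.55134681,  0.22075993,
        1.1382989 , -0.21030867]), 'dq': array([-0.00112687, -0.0034105 , -0.00059721, -0.00182775, -0.0003401 ,
       -0.00105272,  0.0013107 ]), 'joint_torque': array([-1.09190686e-02, -5.70807660e+01, -5.83873898e+00, -2.81748891e+01,
        1.04090551e-02,  5.46167692e-03,  4.02160822e-05]), 'tcp_pos': array([0.22988097, 0.60734932, 0.24734065]), 'eef_rot': array([-3.13979840e+00, -1.05763430e-04,  2.77982248e+00]), 'force': array([-0.22080099, -1.17953846,  0.52651689]), 'torque': array([0.03658141, 0.03106687, 0.04394464]), 'grip_force': 0.0, 'width': 0.08569371986863768}
```

View pics/top0.png

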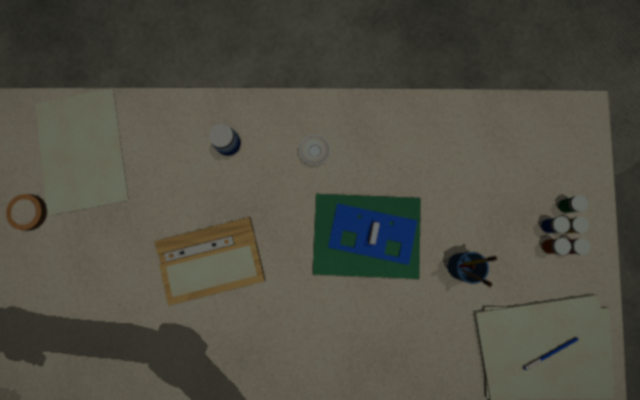

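View pics/side0.png

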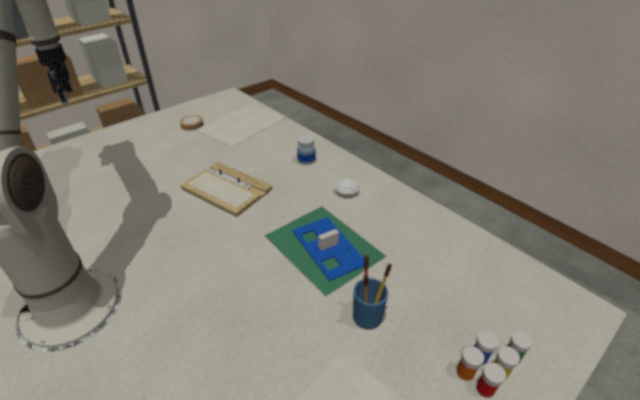

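```bash
python3 - <<'E'
from h import *
import pickle
f=pickle.load(open('top0.pkl','rb'));im=np.clip(f['image'][:,:,::-1].astype(float)*1.7,0,255).astype(np.uint8)
for n,(a,b,w,h) in {'jig':(148,210,125,98),'plate':(320,195,110,80)}.items():
    c=cv2.resize(im[b:b+h,a:a+w],None,fx=6,fy=6,interpolation=cv2.INTER_CUBIC)
    for i in range(0,w,10): cv2.putText(c,str(a+i),(i*6,8),0,.3,(0,0,255)); cv2.line(c,(i*6,10),(i*6,14),(0,0,255))
    for i in range(0,h,10): cv2.putText(c,str(b+i),(0,i*6+4),0,.3,(0,0,255)); cv2.line(c,(22,i*6),(28,i*6),(0,0,255))
    cv2.imwrite(f'pics/{n}.png',c)
E
```

```text
(no output)
```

View pics/jig.png

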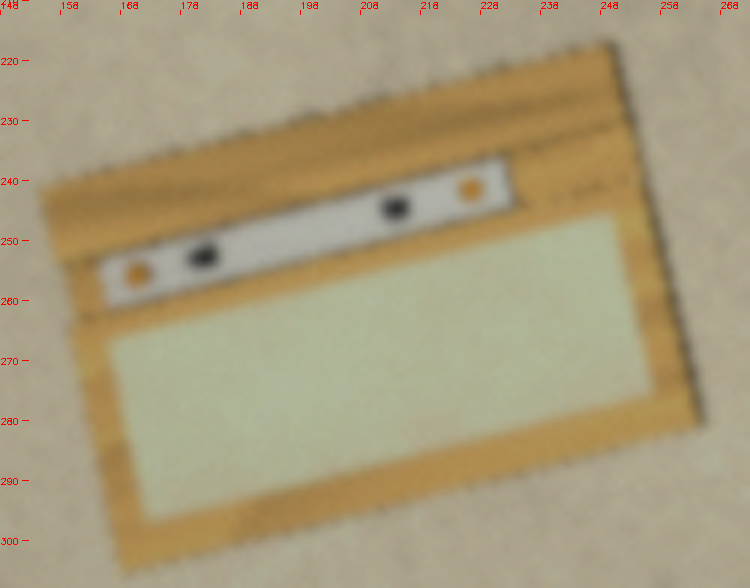

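View pics/plate.png

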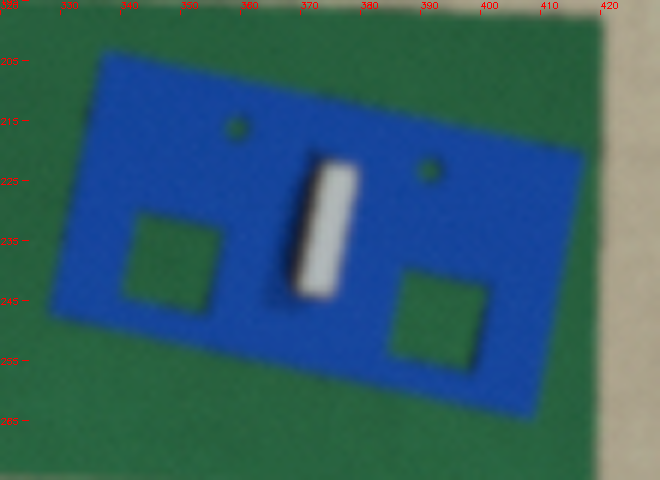

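```bash
cat > fit.py <<'E'
from h import *
import pickle
from scipy.optimize import least_squares
f=pickle.load(open('top0.pkl','rb'))
def fit(model,px,x0):
    def res(q):
        c,s=np.cos(q[2]),np.sin(q[2]); 
        return np.ravel([np.array(proj(f,[q[0]+c*m[0]-s*m[1],q[1]+s*m[0]+c*m[1],m[2]]))-p for m,p in zip(model,px)])
    r=least_squares(res,x0); return r.x,np.round(r.fun.reshape(-1,2),1)
J=[148,210]+np.array([(42,188),(612,42),(705,426),(125,573)])/6.
m=[(.08,.12,.018),(.08,-.12,.018),(-.08,-.12,.018),(-.08,.12,.018)]
j,r=fit(m,J,[.5,.3,.2]);print('jig',j,r.tolist())
P=[320,195]+np.array([(105,52),(584,155),(536,418),(50,316),(237,129),(430,170),(322,162),(357,166),(335,298),(296,294)])/6.
z=.009;h=.051
m=[(.055,.1,z),(.055,-.1,z),(-.055,-.1,z),(-.055,.1,z),(.035,.04,z),(.035,-.04,z),(.026,.007,h),(.026,-.007,h),(-.026,-.007,h),(-.026,.007,h)]
p,r=fit(m,P,[.5,-.2,-.2]);print('plate',p,r.tolist())
for zz in(.018,.026,.034):
  for a in((204,257),(396,208)):
    w=at(f,148+a[0]/6,210+a[1]/6,zz)[:2]-j[:2];c,s=np.cos(j[2]),np.sin(j[2]);print(zz,np.round([c*w[0]+s*w[1],-s*w[0]+c*w[1]],4))
a=[(138,274),(471,189)]
for q in a:
    w=at(f,148+q[0]/6,210+q[1]/6,.018)[:2]-j[:2];print('screw',np.round([c*w[0]+s*w[1],-s*w[0]+c*w[1]],4))
for n,k in(('jar',(225,135)),('dish',(313,151)),('mug',(467,268))):print(n,at(f,*k,.04))
E
python3 fit.py
```

```text
jig [0.5062779  0.15171092 0.26206405] [[-0.0, -0.2], [0.1, -0.3], [-0.0, 0.1], [-0.1, 0.3]]
plate [ 0.57619083 -0.24314348 -0.19699996] [[-0.3, 0.0], [0.0, -0.4], [-0.3, 0.2], [-0.3, 0.0], [0.0, 0.1], [0.0, 0.0], [0.3, -0.1], [0.4, 0.4], [-0.2, 0.2], [0.4, -0.4]]
0.018 [0.0358 0.0614]
0.018 [ 0.0357 -0.0189]
0.026 [0.0352 0.0588]
0.026 [ 0.0351 -0.021 ]
0.034 [0.0346 0.0561]
0.034 [ 0.0345 -0.023 ]
screw [0.0358 0.0891]
screw [ 0.0357 -0.0503]
jar [0.81258326 0.12008248 0.04      ]
dish [ 0.7740984  -0.09564915  0.04      ]
mug [ 0.4977254  -0.45999124  0.04      ]
```

```bash
cat > to.py <<'E'
import sys
from h import *
# usage: x y z yaw -> tool shift mm + turn from measured pose
def to(x,y,z,yaw):
    s=arm.state();R=cv2.Rodrigues(np.zeros(3))[0]
    from scipy.spatial.transform import Rotation as Q
    R=Q.from_euler('xyz',s['eef_rot']).as_matrix()
    d=R.T@(np.array([x,y,z])-s['tcp_pos'])*1000; t=-((yaw-s['eef_rot'][2]+np.pi)%(2*np.pi)-np.pi)
    print(np.round(d,1),round(t,4),'| tcp',np.round(s['tcp_pos'],4),np.round(s['eef_rot'],4),'F',np.round(s['force'],1),'T',np.round(s['torque'],2),'w',round(s['width'],4),s['grip_force'],s['clock'])
if __name__=='__main__': to(*map(float,sys.argv[1:]))
E
python3 to.py .576 -.243 .15 2.945
```

```text
[-624.7 -672.6   98.5] -0.1652 | tcp [0.2299 0.6073 0.2473] [-3.1398e+00 -1.0000e-04  2.7798e+00] F [-0.2 -1.2  0.5] T [0.04 0.03 0.04] w 0.0857 0.0 0.1
```

Units first: shifts go in shares of 0.8 m and turns go in shares of pi rad. So -673 mm / 800 = -0.8413, -625 mm / 800 = -0.7813, -0.165 rad / 3.1416 = -0.0525.

Request:
step_arm(commands=[1,-0.25,-0.2688,0.025,-0.0159,1,-0.7813,-0.8413,0.1,-0.0525,1,-0.7813,-0.8413,0.1,-0.0525,1,-0.7813,-0.8413,0.1,-0.0525,1,-0.7813,-0.8413,0.1,-0.0525,1,-0.7813,-0.8413,0.1,-0.0525,1,-0.7813,-0.8413,0.1,-0.0525,1,-0.7813,-0.8413,0.1,-0.0525])

```text
clock: 0.77
tcp_pos: [0.3555, 0.2982, 0.2196]
eef_rot: [-3.141, -0.0, 2.945]
force: [1.0, 0.1, -0.6]
width: 0.0855
grip_force: 0.0
```

```bash
python3 to.py .576 -.243 .15 2.945
```

```text
[-322.1 -487.6   69.7] -0.0002 | tcp [0.3555 0.2982 0.2196] [-3.1414e+00 -1.0000e-04  2.9448e+00] F [ 1.   0.1 -0.6] T [-0.02 -0.09 -0.01] w 0.0855 0.0 0.7667
```

Converted, -488 mm / 800 = -0.61, -322 mm / 800 = -0.4025.

Request:
step_arm(commands=[1,-0.4025,-0.61,0.0875,0,1,-0.4025,-0.61,0.0875,0,1,-0.4025,-0.61,0.0875,0,1,-0.4025,-0.61,0.0875,0,1,-0.4025,-0.61,0.0875,0,1,-0.4025,-0.61,0.0875,0,1,-0.4025,-0.61,0.0875,0,1,-0.4025,-0.61,0.0875,0])

```text
clock: 1.43
tcp_pos: [0.4802, -0.0082, 0.18]
eef_rot: [-3.141, -0.0, 2.945]
force: [0.3, 1.5, 0.4]
width: 0.0855
grip_force: 0.0
```

```bash
python3 to.py .576 -.243 .15 2.945
```

```text
[-139.8 -211.5   30. ] -0.0 | tcp [ 0.4802 -0.0082  0.18  ] [-3.1415 -0.      2.945 ] F [0.3 1.5 0.4] T [ 0.06 -0.05  0.05] w 0.0855 0.0 1.4333
```

Request:
step_arm(commands=[1,-0.1625,-0.25,0.035,0,1,-0.1625,-0.25,0.035,0,1,-0.1625,-0.25,0.035,0,1,-0.1625,-0.25,0.035,0,1,-0.1625,-0.25,0.035,0,1,-0.1625,-0.25,0.035,0,1,-0.1625,-0.25,0.035,0,1,-0.1625,-0.25,0.035,0])

```text
clock: 2.1
tcp_pos: [0.5676, -0.2303, 0.1511]
eef_rot: [-3.141, -0.002, 2.94]
force: [0.8, 0.6, -0.5]
width: 0.0855
grip_force: 0.0
```

```bash
python3 to.py .576 -.243 .034 2.945
python3 - <<'E'
from h import *
import pickle
f=grab('top');pickle.dump(f,open('top1.pkl','wb'))
u,v=proj(f,arm.state()['tcp_pos']);print(u,v);g=grab('side');u2,v2=proj(g,arm.state()['tcp_pos']);print(u2,v2)
c=[]
for F,a,b in((f,int(u),int(v)),(g,int(u2),int(v2))):
    im=np.clip(F['image'][:,:,::-1].astype(float)*1.7,0,255).astype(np.uint8)
    c.append(cv2.resize(im[b-60:b+80,a-65:a+65],None,fx=3,fy=3,interpolation=cv2.INTER_CUBIC)); print(a-65,b-60)
cv2.imwrite('pics/c1.png',np.hstack(c))
E
```

```text
[-10.9 -10.7 117. ] -0.0045 | tcp [ 0.5676 -0.2303  0.1511] [-3.1411e+00 -1.7000e-03  2.9405e+00] F [ 0.8  0.6 -0.5] T [ 0.02 -0.02  0.04] w 0.0855 0.0 2.1
373.0403071605332 235.4051459813593
320.388126666764 200.15785888940806
308 175
255 140
```

View pics/c1.png

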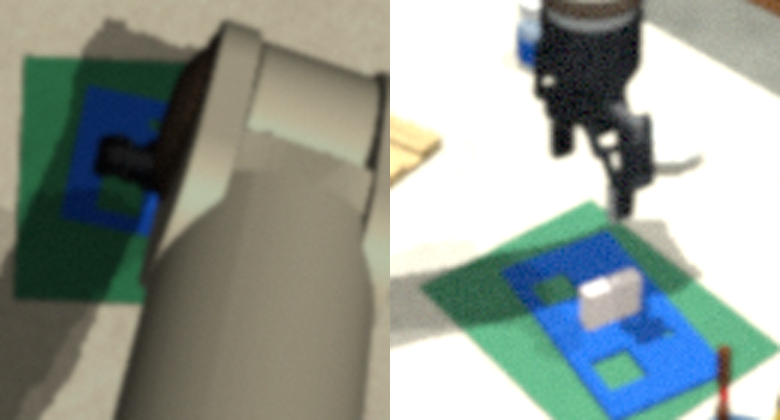

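Converted, 105 mm / 800 = 0.1313, 85 mm / 800 = 0.1063, -0.004 rad / 3.1416 = -0.0013.

Request:
step_arm(commands=[1,-0.0138,-0.0138,0.025,-0.0013,1,-0.0138,-0.0138,0.0625,-0.0013,1,-0.0138,-0.0138,0.1063,-0.0013,1,-0.0138,-0.0138,0.1313,-0.0013,1,-0.0138,-0.0138,0.1313,-0.0013,1,-0.0138,-0.0138,0.1313,-0.0013,1,-0.0138,-0.0138,0.1313,-0.0013,1,-0.0138,-0.0138,0.1313,-0.0013])

```text
clock: 2.87
tcp_pos: [0.5789, -0.2405, 0.0496]
eef_rot: [-3.141, 0.004, 2.95]
force: [0.2, -0.2, 0.4]
width: 0.0857
grip_force: 0.0
```

```bash
python3 to.py .576 -.243 .034 2.945
```

```text
[ 2.4 -3.  15.6] 0.0048 | tcp [ 0.5789 -0.2405  0.0496] [-3.1413  0.0038  2.9498] F [ 0.2 -0.2  0.4] T [ 0.04 -0.02  0.01] w 0.0857 0.0 2.8667
```

Converted, 15 mm / 800 = 0.0188, -3 mm / 800 = -0.0038, 0.004 rad / 3.1416 = 0.0013.

Request:
step_arm(commands=[1,0.0025,-0.0038,0.0188,0.0013,1,0.0025,-0.0038,0.0188,0.0013,1,0.0025,-0.0038,0.0188,0.0013,1,0.0025,-0.0038,0.0188,0.0013,1,0.0025,-0.0038,0.0188,0.0013,1,0.0025,-0.0038,0.0188,0.0013])

```text
clock: 3.37
tcp_pos: [0.5752, -0.2433, 0.0331]
eef_rot: [-3.142, 0.001, 2.945]
force: [0.4, 0.0, 0.5]
width: 0.0853
grip_force: 0.0
```

```bash
python3 to.py .576 -.243 .034 2.945
```

```text
[-0.7  0.5 -0.9] 0.0 | tcp [ 0.5752 -0.2433  0.0331] [-3.1415e+00  1.3000e-03  2.9450e+00] F [0.4 0.  0.5] T [ 0.02  0.04 -0.01] w 0.0853 0.0 3.3667
```

Request:
step_arm(commands=[0,0,0,0,0,0,0,0,0,0,0,0,0,0,0,0,0,0,0,0,0,0,0,0,0,0,0,0,0,0,0,0,0,0,0,0,0,0,0,0], newtons=60)

```text
clock: 4.03
tcp_pos: [0.5747, -0.2433, 0.0323]
eef_rot: [-3.142, 0.0, 2.945]
force: [0.9, 0.4, 0.2]
width: 0.0133
grip_force: 59.0
```

Request:
step_arm(commands=[0,0,0,0,0,0,0,0,0,0,0,0,0,0,0,0,0,0,0,0])

```text
clock: 4.37
tcp_pos: [0.5747, -0.2433, 0.0323]
eef_rot: [-3.142, 0.0, 2.945]
force: [0.1, -0.4, 1.0]
width: 0.013
grip_force: 59.0
```

```bash
python3 to.py .576 -.243 .2 2.945
```

```text
[  -1.3    0.5 -167.7] -0.0001 | tcp [ 0.5747 -0.2433  0.0323] [-3.1416e+00  2.0000e-04  2.9449e+00] F [ 0.1 -0.4  1. ] T [-0.02  0.02 -0.01] w 0.013 58.98980677127838 4.3667
```

Converted, -120 mm / 800 = -0.15, -110 mm / 800 = -0.1375.

Request:
step_arm(commands=[0,0,0,-0.0125,0,0,0,0,-0.05,0,0,0,0,-0.0938,0,0,0,0,-0.1375,0,0,0,0,-0.15,0,0,0,0,-0.15,0,0,0,0,-0.15,0])

```text
clock: 4.95
tcp_pos: [0.5742, -0.2432, 0.1523]
eef_rot: [-3.142, 0.0, 2.945]
force: [-1.1, -0.3, -3.2]
width: 0.0133
grip_force: 58.7
```

```bash
python3 to.py .4998 .1695 .12 -2.8796
```

```text
[153.6 390.2  32.3] -0.4587 | tcp [ 0.5742 -0.2432  0.1523] [-3.1415e+00  1.0000e-04  2.9449e+00] F [-1.1 -0.3 -3.2] T [0.04 0.04 0.02] w 0.0133 58.72345805168152 4.95
```

Converted, 284 mm / 800 = 0.355, 246 mm / 800 = 0.3075, -0.12 rad / 3.1416 = -0.0382.

Request:
step_arm(commands=[0,0.01,0.025,0,-0.0095,0,0.0275,0.07,0,-0.0382,0,0.0463,0.1175,0,-0.0637,0,0.065,0.165,0.0063,-0.0891,0,0.0838,0.2125,0.01,-0.1146,0,0.1025,0.26,0.015,-0.1401,0,0.1213,0.3075,0.02,-0.1461,0,0.14,0.355,0.025,-0.1461])

```text
clock: 5.62
tcp_pos: [0.5173, 0.0586, 0.1297]
eef_rot: [3.14, -0.005, -2.878]
force: [0.6, 1.4, -2.5]
width: 0.0138
grip_force: 58.7
```

```bash
python3 to.py .4998 .1695 .12 -2.8796
```

```text
[-12.  111.7   9.7] 0.0013 | tcp [0.5173 0.0586 0.1297] [ 3.1405 -0.0048 -2.8783] F [ 0.6  1.4 -2.5] T [-0.   -0.05  0.01] w 0.0138 58.703243136405945 5.6167
```

Converted, 108 mm / 800 = 0.135, 95 mm / 800 = 0.1188.

Request:
step_arm(commands=[0,-0.015,0.0438,0.0113,0,0,-0.015,0.0875,0.0113,0,0,-0.015,0.1188,0.0113,0,0,-0.015,0.135,0.0113,0,0,-0.015,0.135,0.0113,0,0,-0.015,0.135,0.0113,0,0,-0.015,0.135,0.0113,0,0,-0.015,0.135,0.0113,0])

```text
clock: 6.28
tcp_pos: [0.5037, 0.1624, 0.1223]
eef_rot: [-3.141, -0.002, -2.882]
force: [-0.0, 0.1, -2.0]
width: 0.0134
grip_force: 58.7
```

```bash
python3 to.py .4998 .1695 .078 -2.8796
```

```text
[ 1.8  7.9 44.3] -0.0024 | tcp [0.5037 0.1624 0.1223] [-3.1407e+00 -1.9000e-03 -2.8820e+00] F [-0.   0.1 -2. ] T [-0.05  0.03  0.03] w 0.0134 58.74156296253204 6.2833
```

Converted, 44 mm / 800 = 0.055, 40 mm / 800 = 0.05, -0.002 rad / 3.1416 = -0.0006.

Request:
step_arm(commands=[0,0.0025,0.01,0.025,-0.0006,0,0.0025,0.01,0.05,-0.0006,0,0.0025,0.01,0.055,-0.0006,0,0.0025,0.01,0.055,-0.0006,0,0.0025,0.01,0.055,-0.0006,0,0.0025,0.01,0.055,-0.0006,0,0.0025,0.01,0.055,-0.0006,0,0.0025,0.01,0.055,-0.0006])

```text
clock: 6.95
tcp_pos: [0.5006, 0.1718, 0.0802]
eef_rot: [3.142, 0.002, -2.878]
force: [-0.3, -0.3, -2.8]
width: 0.0131
grip_force: 58.6
```

```bash
python3 to.py .4998 .1695 .0685 -2.8796
python3 - <<'E'
from h import *
import pickle
f=grab('top');pickle.dump(f,open('top2.pkl','wb'));g=grab('side');pickle.dump(g,open('side2.pkl','wb'))
u,v=proj(f,arm.state()['tcp_pos']);u2,v2=proj(g,arm.state()['tcp_pos'])
c=[]
for F,a,b in((f,int(u),int(v)),(g,int(u2),int(v2))):
    im=np.clip(F['image'][:,:,::-1].astype(float)*1.7,0,255).astype(np.uint8)
    c.append(cv2.resize(im[b-60:b+60,a-65:a+65],None,fx=3,fy=3,interpolation=cv2.INTER_CUBIC)); print(a-65,b-60)
cv2.imwrite('pics/c2.png',np.hstack(c))
E
```

```text
[ 1.4 -2.  11.7] 0.0019 | tcp [0.5006 0.1718 0.0802] [ 3.1416e+00  1.8000e-03 -2.8777e+00] F [-0.3 -0.3 -2.8] T [-0.01  0.02  0.  ] w 0.0131 58.61903429031372 6.95
128 204
151 105
```

View pics/c2.png

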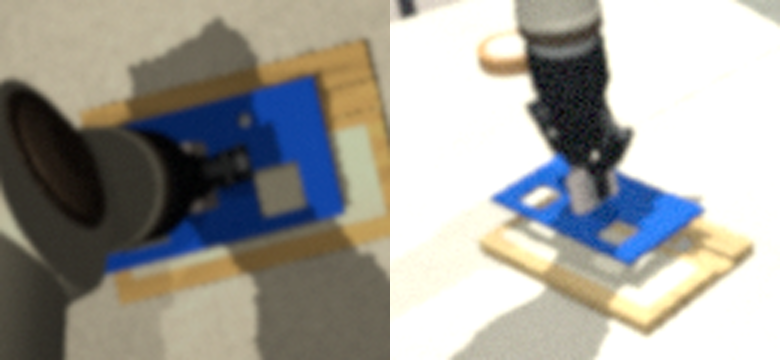

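Converted, 11 mm / 800 = 0.0138, 5 mm / 800 = 0.0063, 0.002 rad / 3.1416 = 0.0006.

Request:
step_arm(commands=[0,0.0018,-0.0025,0.0063,0.0006,0,0.0018,-0.0025,0.0138,0.0006,0,0.0018,-0.0025,0.0138,0.0006,0,0.0018,-0.0025,0.0138,0.0006,0,0.0018,-0.0025,0.0138,0.0006,0,0.0018,-0.0025,0.0138,0.0006,0,0.0018,-0.0025,0.0138,0.0006,0,0.0018,-0.0025,0.0138,0.0006])

```text
clock: 7.72
tcp_pos: [0.4991, 0.1696, 0.0684]
eef_rot: [3.142, 0.0, -2.879]
force: [-0.4, -0.7, -2.1]
width: 0.0132
grip_force: 58.6
```

```bash
python3 to.py .4998 .1695 .0685 -2.8796
python3 - <<'E'
from h import *
import pickle
f=grab('top');pickle.dump(f,open('top3.pkl','wb'))
im=np.clip(f['image'][:,:,::-1].astype(float)*1.7,0,255).astype(np.uint8);a,b,w,h=150,210,125,98
c=cv2.resize(im[b:b+h,a:a+w],None,fx=6,fy=6,interpolation=cv2.INTER_CUBIC);cv2.imwrite('pics/c3.png',c)
E
```

```text
[-0.7 -0.3 -0.1] 0.0003 | tcp [0.4991 0.1696 0.0684] [ 3.1415e+00  2.0000e-04 -2.8793e+00] F [-0.4 -0.7 -2.1] T [-0.01  0.03 -0.  ] w 0.0132 58.63971412181854 7.7167
```

View pics/c3.png

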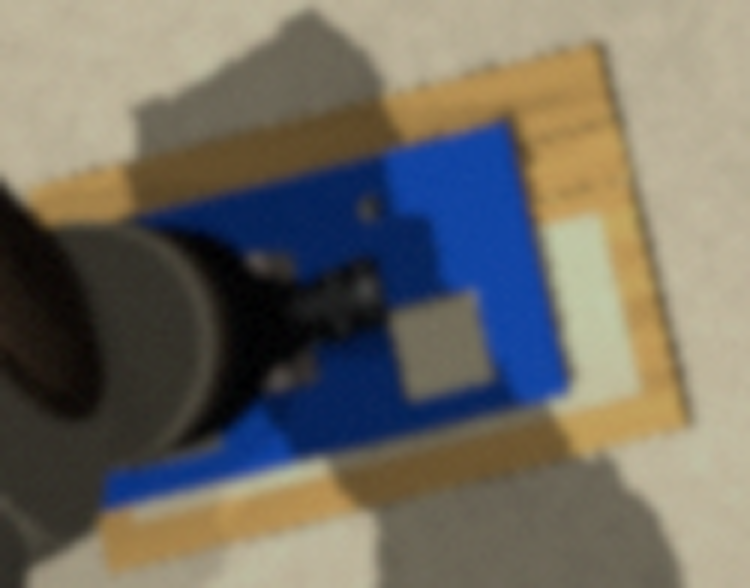

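```bash
cat >> fit.py <<'E'
print('---')
f=pickle.load(open('top3.pkl','rb'))
P=[150,210]+np.array([(512,122),(567,392),(102,505),(370,209),(388,313),(474,292),(492,382),(408,402)])/6.
z=.0451
m=[(.055,-.1,z),(-.055,-.1,z),(-.055,.1,z),(.035,-.04,z),(-.007,-.038,z),(-.007,-.072,z),(-.041,-.072,z),(-.041,-.038,z)]
p2,r=fit(m,P,[.5,.17,.26]);print('plate',p2,r.tolist())
w=p2[:2]-j[:2];print('in jig',c*w[0]+s*w[1],-s*w[0]+c*w[1],p2[2]-j[2])
w=p2[:2]-np.array([.4991,.1696]);print('grasp off in jig axes',c*w[0]+s*w[1],-s*w[0]+c*w[1])
E
python3 fit.py|sed -n '/---/,$p'
```

```text
---
plate [0.5019854  0.16912921 0.25376954] [[-0.1, -0.2], [1.0, 0.4], [-4.2, 2.0], [0.8, -0.4], [0.8, -0.1], [0.5, -0.1], [0.6, -0.9], [0.6, -0.8]]
in jig 0.0003667020744885759 0.017935662086004445 -0.00829451216656174
grasp off in jig axes 0.002664918638052547 -0.0012022481333144241
```

```bash
cat >> fit.py <<'E'
print('+++')
k=[0,1,3,4,5,6,7]
p2,r=fit([m[i] for i in k],P[k],[.5,.17,.26]);print('plate',p2,r.tolist())
w=p2[:2]-j[:2];print('in jig',c*w[0]+s*w[1],-s*w[0]+c*w[1],p2[2]-j[2])
w=p2[:2]-np.array([.4991,.1696]);print('grasp off in jig axes',c*w[0]+s*w[1],-s*w[0]+c*w[1])
E
python3 fit.py|sed -n '/+++/,$p'
```

```text
+++
plate [0.50150688 0.17053407 0.2502877 ] [[-0.6, 0.1], [0.4, 0.8], [0.3, -0.1], [0.2, 0.1], [-0.1, 0.2], [-0.0, -0.6], [-0.1, -0.5]]
in jig 0.00026848097208081925 0.019416530530877472 -0.011776351839939359
grasp off in jig axes 0.002566697535644791 0.0002786203115586022
```

Converted, 7 mm / 800 = 0.0088, 6 mm / 800 = 0.0075.

Request:
step_arm(commands=[0,0,0,0.0025,0,0,0,0,0.0038,0,0,0,0,0.005,0,0,0,0,0.0063,0,0,0,0,0.0075,0,0,0,0,0.0088,0,0,0,0,0.0088,0,0,0,0,0.0088,0])

```text
clock: 8.43
tcp_pos: [0.4989, 0.1695, 0.0612]
eef_rot: [3.142, -0.0, -2.879]
force: [-0.6, 0.2, -2.7]
width: 0.0131
grip_force: 58.6
```

```bash
python3 to.py .4998 .1695 .060 -2.8796
```

```text
[-0.9 -0.2  1.2] 0.0003 | tcp [0.4989 0.1695 0.0612] [ 3.1416e+00 -2.0000e-04 -2.8793e+00] F [-0.6  0.2 -2.7] T [0.   0.04 0.  ] w 0.0131 58.63992512226105 8.4333
```

Converted, 5 mm / 800 = 0.0063, 4 mm / 800 = 0.005.

Request:
step_arm(commands=[0,0,0,0.0013,0,0,0,0,0.0025,0,0,0,0,0.0038,0,0,0,0,0.005,0,0,0,0,0.0063,0,0,0,0,0.0063,0,0,0,0,0.0063,0])

```text
clock: 9.02
tcp_pos: [0.4989, 0.1695, 0.0561]
eef_rot: [3.142, -0.0, -2.879]
force: [0.2, 0.3, -1.9]
width: 0.0134
grip_force: 58.6
```

```bash
python3 to.py .4998 .1695 .0473 -2.8796
```

```text
[-0.9 -0.2  8.8] 0.0003 | tcp [0.4989 0.1695 0.0561] [ 3.1416e+00 -3.0000e-04 -2.8793e+00] F [ 0.2  0.3 -1.9] T [-0.07  0.03  0.05] w 0.0134 58.63996088504791 9.0167
```

Converted, 8 mm / 800 = 0.01, 7 mm / 800 = 0.0088.

Request:
step_arm(commands=[0,0,0,0.0025,0,0,0,0,0.005,0,0,0,0,0.0075,0,0,0,0,0.0088,0,0,0,0,0.01,0,0,0,0,0.01,0,0,0,0,0.01,0])

```text
clock: 9.6
tcp_pos: [0.4989, 0.1695, 0.0482]
eef_rot: [3.142, -0.0, -2.879]
force: [-0.6, -0.2, -1.6]
width: 0.0136
grip_force: 58.6
```

Request:
step_arm(commands=[0,0,0,0.0006,0,0,0,0,0.0013,0,0,0,0,0.0019,0,0,0,0,0.0019,0])

```text
clock: 9.93
tcp_pos: [0.4991, 0.1695, 0.0473]
eef_rot: [-3.141, 0.0, -2.879]
force: [-1.7, -0.5, 2.4]
width: 0.0134
grip_force: 59.7
```

Contact at the expected seated height (0.0473). Press a little.

Converted, 1.5 mm / 800 = 0.0019, 1 mm / 800 = 0.0013.

Request:
step_arm(commands=[0,0,0,0.0006,0,0,0,0,0.0013,0,0,0,0,0.0019,0,0,0,0,0.0019,0,0,0,0,0.0019,0])

```text
clock: 10.35
tcp_pos: [0.4991, 0.1695, 0.0472]
eef_rot: [-3.141, 0.0, -2.879]
force: [-6.9, -2.4, 19.6]
width: 0.0135
grip_force: 62.2
```

```bash
python3 to.py .4998 .1695 .0473 -2.8796
```

```text
[-0.7 -0.2 -0.1] 0.0002 | tcp [0.4991 0.1695 0.0472] [-3.1410e+00  4.0000e-04 -2.8794e+00] F [-6.9 -2.4 19.6] T [-0.47  1.41 -0.02] w 0.0135 62.21806526184082 10.35
```

Converted, -1 mm / 800 = -0.0013, -0.5 mm / 800 = -0.0006.

Request:
step_arm(commands=[0,0,0,-0.0006,0,0,0,0,-0.0013,0,0,0,0,-0.0013,0])

```text
clock: 10.6
tcp_pos: [0.4991, 0.1695, 0.0473]
eef_rot: [-3.141, 0.0, -2.879]
force: [-3.6, -0.8, 9.1]
width: 0.0134
grip_force: 60.5
```

```bash
python3 to.py .4998 .1695 .0473 -2.8796
python3 - <<'E'
from h import *
g=grab('side');f=grab('top');c=[]
for F,a,b in((f,150,205),(g,165,125)):
    im=np.clip(F['image'][:,:,::-1].astype(float)*1.7,0,255).astype(np.uint8)
    c.append(cv2.resize(im[b:b+110,a:a+130],None,fx=3,fy=3,interpolation=cv2.INTER_CUBIC))
cv2.imwrite('pics/c4.png',np.hstack(c))
E
```

```text
[-0.6 -0.2 -0. ] 0.0002 | tcp [0.4991 0.1695 0.0473] [-3.1414e+00  5.0000e-04 -2.8794e+00] F [-3.6 -0.8  9.1] T [-0.27  0.77  0.01] w 0.0134 60.467026233673096 10.6
```

View pics/c4.png

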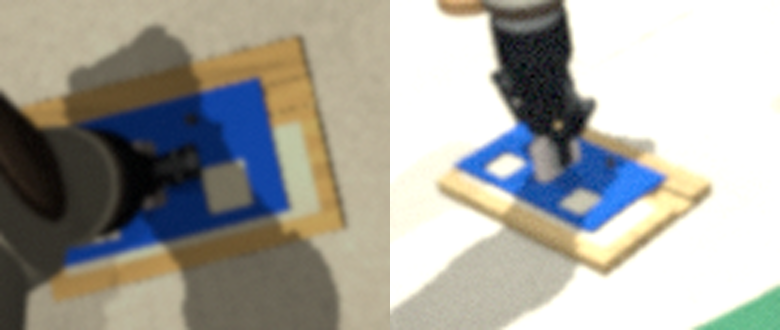

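The plate lies flat on the deck, with the cut-outs over the card (about (228,190) in the left view) and a dark pin visible in the hole (about (190,120)). Release and retreat.

Request:
step_arm(commands=[0.3,0,0,0,0,0.6,0,0,0,0,1,0,0,0,0,1,0,0,0,0,1,0,0,0,0,1,0,0,0,0,1,0,0,0,0,1,0,0,0,0])

```text
clock: 11.37
tcp_pos: [0.499, 0.1695, 0.0462]
eef_rot: [3.142, -0.0, -2.879]
force: [0.1, -0.5, 0.2]
width: 0.0856
grip_force: 0.0
```

Converted, -150 mm / 800 = -0.1875, -115 mm / 800 = -0.1438.

Request:
step_arm(commands=[1,0,0,-0.0063,0,1,0,0,-0.0188,0,1,0,0,-0.05,0,1,0,0,-0.0938,0,1,0,0,-0.1438,0,1,0,0,-0.1875,0,1,0,0,-0.1875,0,1,0,0,-0.1875,0])

```text
clock: 12.03
tcp_pos: [0.5009, 0.1702, 0.2]
eef_rot: [3.141, 0.007, -2.879]
force: [-0.1, -0.4, -0.4]
width: 0.0854
grip_force: 0.0
```

Converted, -160 mm / 800 = -0.2, -135 mm / 800 = -0.1688.

Request:
step_arm(commands=[1,-0.025,-0.0375,0,0,1,-0.05,-0.0813,0,0,1,-0.075,-0.125,0,0,1,-0.1,-0.1688,0,0,1,-0.1125,-0.2,0,0,1,-0.1125,-0.2,0,0,1,-0.1125,-0.2,0,0,1,-0.1125,-0.2,0,0])

```text
clock: 12.7
tcp_pos: [0.6261, 0.0389, 0.195]
eef_rot: [3.14, -0.003, -2.879]
force: [-0.6, 1.0, 0.0]
width: 0.0852
grip_force: 0.0
```

```bash
python3 - <<'E'
from h import *
g=grab('side');f=grab('top');c=[]
for F,a,b in((f,150,205),(g,165,125)):
    im=np.clip(F['image'][:,:,::-1].astype(float)*1.7,0,255).astype(np.uint8)
    c.append(cv2.resize(im[b:b+110,a:a+130],None,fx=3,fy=3,interpolation=cv2.INTER_CUBIC))
cv2.imwrite('pics/c5.png',np.hstack(c))
E
```

```text
(no output)
```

View pics/c5.png

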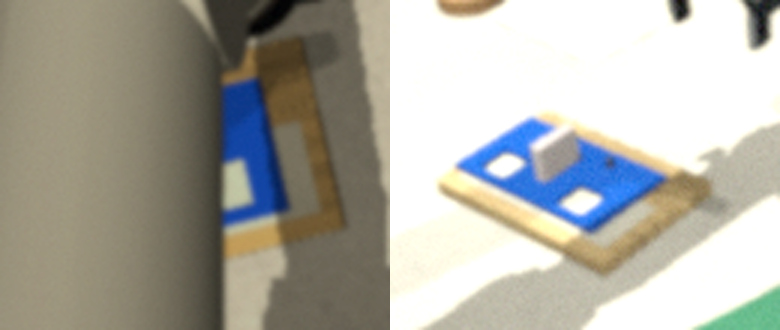

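The side view shows the plate flat on the jig, with a pin standing in the visible hole and the cut-outs over the card. The gripper is clear of it.

```bash
python3 -c "
from station import arm
print(arm.job_done())"
```

```text
the job is handed in; nothing more can be done
None
```

The stencil plate hangs on both jig pins, pressed flat on the board with its cut-outs over the white card; I let go and handed the job in at about 13 s, with the jar, dish and mug never approached.

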